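Return the bench kit to its fitted foam tray

ROBOT

A 6-joint arm with a two-finger parallel gripper is mounted at the origin on a cart in front of the work surface, level with it; the furniture and walls round the work are solid. World frame = base frame: x ahead of the robot, y to its left, z up, the work surface at z = 0. Lengths are in m, angles in rad, forces in N, time in s.
With the tool pointing down it reaches from about 0.275 to 0.825 m from the base axis. Payload 4.9 kg.
Tool frame: the origin (TCP) lies at the very end of the fingers, on their centre line; the grasp point (between the pads) lies 19 mm behind it (r.pinch_z is the distance from the TCP to the grasp point, in m); z points along the fingers, y is the line along which they close (so a half turn about z gives the same grasp; the last joint's range is limited). The gripper opens to 85 mm and grips with 20 to 120 N. Pads are 22 mm wide; open, the fingers measure 114 mm over their backs; the gripper's body (76 mm by 85 mm) begins 54 mm behind the grasp point. The pads swing forward as they close: fully open they stand 13 mm farther back than shut.
Start: joints at [1.086, 0.326, -0.193, 1.052, 0, 1.437], TCP at [0.189, 0.517, 0.231] pointing down, gripper open.
Joint ranges: [-2.65, 2.65], [-0.97, 1.79], [-1.3, 1.35], [-1.93, 2.1], [-1.47, 1.37], [-3.14, 3.14]. Speed limits (rad/s): [2.57, 2.57, 3.14, 3.14, 3.14, 3.14].

INTERFACE

Orientations are given as a unit quaternion [w, x, y, z].
In Python, from station import r gives the robot as it stands. The module is installed in compiled form; this text tells all that it offers.
- The arm moves only by the tool play_rows, never from a script. Its argument "deltas" is text: rows parted by semicolons, each of 7 numbers parted by spaces: the turn, a rotation vector about the tool's x, y, z in degrees, then the shift along the tool's x, y, z in m, then the opening, from 0 (shut) to 1 (fully open). A call has 1 to 20 rows; each row is the pose to reach, as a shift and turn from the pose commanded when the call began, along the tool's axes at that moment; what a row does not reach only later rows make up. A row lasts 1/10 s, in which the tool goes at most 50 mm and 8.59 degrees, less where a joint would pass 70% of its speed; a pose out of reach is approached as far as the arm can. A call with a gripper value outside its range is refused whole. The fingers move at their own pace and stop on an object; "force" is the grip in N (left out, the last holds). Time passes only in rows, so rows that repeat a pose let the fingers close. It gives the time, the measured TCP pose, the force, the opening and the grip force at its end, in the units of the state.
- r.get_state(): the state, without advancing time (a new reading comes with each control period).
- r.capture(name): name is "side" or "top"; returns the picture (480x640x3 uint8, blue, green, red); there is no depth.
- r.camera_info(name): a dict with "K" (3x3 intrinsics, pixels), "k1" (the pictures are not rectified: a ray, as slopes to the right and down, at radius r is drawn at 1 + k1 r^2 times it, then the intrinsics apply), "extrinsics" (4x4, takes a point from camera to world coordinates). Camera axes: x right, y up, looking along -z (the intrinsics and any distortion apply to the point x, -y, -z); pixel columns grow to the right and rows downward; lengths in m; the calibration is good to about 2 mm. A picture is of the moment at which its call begins. camera_info takes no time and is no camera call.
- r.sign_off(): hands the job in; it is judged then, once.
The state is a dict: "t": time; "joint_pos": joint angles; "joint_velocities": joint speeds; "joint_torque": joint torques, N m; "ee_pos": TCP position; "orientation": TCP orientation; "force": force on the tool from outside, world axes, zero at the start; "moment": the same for the moment, N m; "gripper_width": finger opening in m; "gripper_force": force on a finger pad.
Only numpy, scipy, OpenCV 4.12 (cv2) and the standard library are available. Lean on these libraries where they do the work, as an engineer would, in place of code of your own. Each camera call takes 0.05 s, during which the arm holds its last target. There are 200 camera calls.

TASK

Put the four loose pieces of the bench kit back into the foam-lined tray, each into the nest cut to its own shape and size: the small aluminium chip tin, the larger open rosin tin, the USB tester and the grey dongle. Each must lie flat on the floor of its own nest, right side up, with the tester's plug in the narrow end of its nest. Do not disturb the pink phone and the eraser lying beside them.

Things in the scene. Friction and masses are not known exactly. Their poses are not given: they have to be found in the camera images.
- chip_tin: Closed plain aluminium tin, round, 39 mm in diameter, 16 mm high, 30 to 55 g; the smaller of the two tins. Starts upright on the table top (z = 0). Origin at the centre of its underside, z up.
- rosin_tin: Open ribbed pale metal tin filled with hard brown rosin, round, 51 mm in diameter, 21 mm high, 40 to 85 g; rigid, taken across its outside. Starts upright on the table top. Origin at the centre of its underside, z up.
- tester: Black USB tester with a small screen, lying flat, screen up, on the table top: body 26 mm wide (x), 62 mm long (y -24 to +38 mm), 12 mm high; at its -y end a metal plug 12 mm wide (y -38 to -24 mm, 4 to 8 mm above the underside). 76 mm long in all, 20 to 40 g. Origin on the underside at the middle of the overall length, z up. Grip across the 26 mm.
- dongle: Plain grey pill-shaped dongle lying flat, 26 mm wide (its x), 52 mm long (its y), 17 mm high, with round ends, 20 to 40 g. Origin at the centre of its underside, z up. Starts on the table top; may lie either way round in its nest.
- nest_chip_tin: Fixed dark foam insert with the smaller round nest, diameter 47 mm. All four inserts: 68.5 (x) by 89 (y) by 20 mm high, light nest floor; origin at the centre of the underside, 3 mm above the table, z up. Nest centred, 5 mm deep: floor 15 mm and foam top 20 mm above the origin. They fill an aluminium tray 2 by 2 (its rim 5 mm outside them, 18 mm high) and swap places; the tray turns.
- nest_rosin_tin: Foam insert like nest_chip_tin, with the larger round nest, diameter 59 mm (all nests leave 4 mm play all round their thing). Neighbouring inserts' centres are 70 mm apart along x, 90.5 mm along y. A seated thing's underside is 15 mm above the insert's origin; what is more than 5 mm above its underside stands proud of the foam.
- nest_tester: Foam insert like nest_chip_tin, with the tester's outline as its nest: 34 mm wide (x) from y = -28 to +42 mm, then a slot 20 mm wide from y = -42 to -28 mm for the plug; 4 mm play all round. A seated tester has its origin over this origin and its axes along this insert's; turned end for end it does not go in.
- nest_dongle: Foam insert like nest_chip_tin, with a nest that has straight sides and round ends, 34 mm wide (x) and 60 mm long (y): 4 mm play all round the dongle, which may lie either way round.
- phone: Bystander: pink phone lying flat near the keyboard, 67 by 138 by 7 mm. Origin at the centre of its underside. To be left alone.
- eraser: Bystander: small blue and white eraser, 19 by 42 by 12 mm, lying on the table near the phone. Origin at the centre of its underside. To be left alone.
Not all that is in view belongs to the job. What is shaped like the rosin_tin but yellow is not meant.

How it is judged:
At the end, for the whole second after the job is handed in: Each of the four things lies at rest in its own nest: origin within 9 mm (horizontally) of the nest's, underside on the nest's floor (12 to 17.5 mm above the nest's origin), upright within 0.06 rad; the phone and the eraser have moved less than 20 mm (horizontal distance between chip_tin and nest_chip_tin below 0.009 m and z of chip_tin in the frame of nest_chip_tin between 0.012 and 0.0175 m and angle between each of chip_tin, rosin_tin, tester, dongle's own z axis and vertical below 0.06 rad and linear speed of each of chip_tin, rosin_tin, tester, dongle below 0.02 m/s and horizontal distance between rosin_tin and nest_rosin_tin below 0.009 m and z of rosin_tin in the frame of nest_rosin_tin between 0.012 and 0.0175 m and horizontal distance between tester and nest_tester below 0.009 m and z of tester in the frame of nest_tester between 0.012 and 0.0175 m and horizontal distance between dongle and nest_dongle below 0.009 m and z of dongle in the frame of nest_dongle between 0.012 and 0.0175 m and distance of each of phone, eraser from where it was at the start of the episode below 0.02 m); the robot touches nothing.
It fails at once if the phone is pushed away (distance of phone from where it was at the start of the episode above 0.02 m).
It fails at once if the eraser is pushed away (distance of eraser from where it was at the start of the episode above 0.02 m).
It also fails if it takes over 88 s, if anything falls off the work surface, if the arm or the gripper's body presses on something with over 40 N, if the wrist force passes 120 N, or if a joint passes its speed limit or range.

## Working session

There is one attempt and no reset: what is moved stays moved. The work goes in short steps, Python scripts to look and compute and a tool call to move; the robot and the scene stay as the last step left them, time stands still between calls to the robot, and variables do not carry over. Pictures are saved under pics/ and viewed, at most 14 in all, crops included, and the job is handed in when it is done.

Besides the shell and the picture viewer there is one more tool, called after "Call:" by a JSON object that holds its "name" and its "arguments", one argument or row to a line. play_rows: Moves the arm, as the interface text tells. Its arguments: {"type":"object","properties":{"deltas":{"type":"string"},"force":{"type":"number"}},"required":["deltas"]}

```bash
mkdir -p pics; cat > h.py <<'E'
import numpy as np, cv2
from station import r
def cam(n):
    c=r.camera_info(n); return np.array(c["K"],float),float(c["k1"]),np.array(c["extrinsics"],float)
def und(n,uv):
    K,k1,E=cam(n); uv=np.array(uv,float).reshape(-1,1,2)
    return cv2.undistortPoints(uv,K,np.array([k1,0,0,0.])).reshape(-1,2),E
def ray(n,uv,z):
    p,E=und(n,uv); d=np.c_[p[:,0],-p[:,1],-np.ones(len(p))]@E[:3,:3].T; o=E[:3,3]
    s=(z-o[2])/d[:,2]; return o+s[:,None]*d
def proj(n,X):
    K,k1,E=cam(n); X=np.array(X,float).reshape(-1,3); c=(X-E[:3,3])@E[:3,:3]
    p=np.c_[c[:,0]/-c[:,2],-c[:,1]/-c[:,2]]; p=p*(1+k1*(p**2).sum(1))[:,None]
    return p@K[:2,:2].T+K[:2,2]
E
python3 - <<'E'
from h import *
for n in("top","side"):
    im=r.capture(n); cv2.imwrite(f"pics/{n}0.png",im); K,k1,E=cam(n); print(n,K[0,0],K[1,1],K[:2,2],k1,E.round(3).tolist())
print(r.get_state())
E
```

```text
top 563.4144172949567 563.4144172949567 [321.30743002 228.68421623] 0.012120627351711115 [[0.068, 0.978, -0.199, 0.262], [-0.998, 0.066, -0.017, -0.392], [-0.003, 0.2, 0.98, 1.008], [0.0, 0.0, 0.0, 1.0]]
side 470.96918438399837 470.96918438399837 [322.71284042 237.8783958 ] -0.0939425634587497 [[0.892, 0.198, -0.405, 0.122], [-0.451, 0.356, -0.818, -1.077], [-0.018, 0.913, 0.407, 0.372], [0.0, 0.0, 0.0, 1.0]]
{'t': 0.1, 'joint_pos': array([ 1.08578459e+00,  3.26886180e-01, -1.93479560e-01,  1.05199449e+00,
        1.38849435e-05,  1.43657654e+00]), 'joint_velocities': array([ 0.00041388, -0.00333309,  0.00303961, -0.00039786, -0.00077461,
       -0.00174091]), 'joint_torque': array([ 6.54675587e-04, -4.44239902e+01,  2.63038480e+01,  7.84584379e-03,
       -3.89727427e-05, -1.14967854e-06]), 'ee_pos': array([0.18875526, 0.51604583, 0.23057284]), 'orientation': array([-2.44867186e-04,  1.74498003e-01,  9.84657217e-01, -7.42654703e-04]), 'force': array([ 0.22254251,  0.00091311, -0.06495406]), 'moment': array([-0.0245103 , -0.01612128,  0.02266422]), 'gripper_force': 0.0, 'gripper_width': 0.08554326080828252}
```

View pics/top0.png

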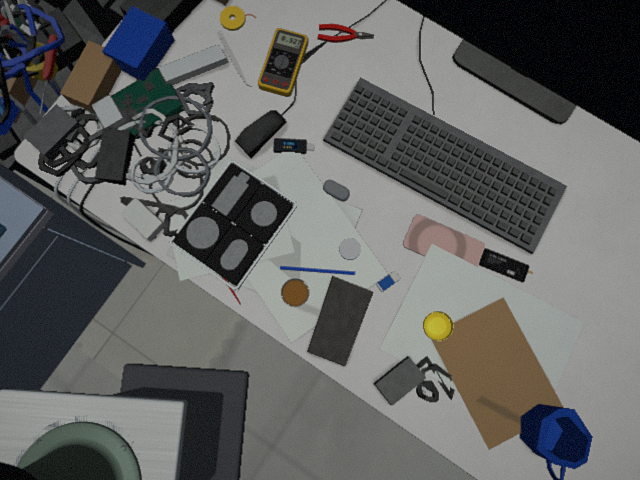

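View pics/side0.png

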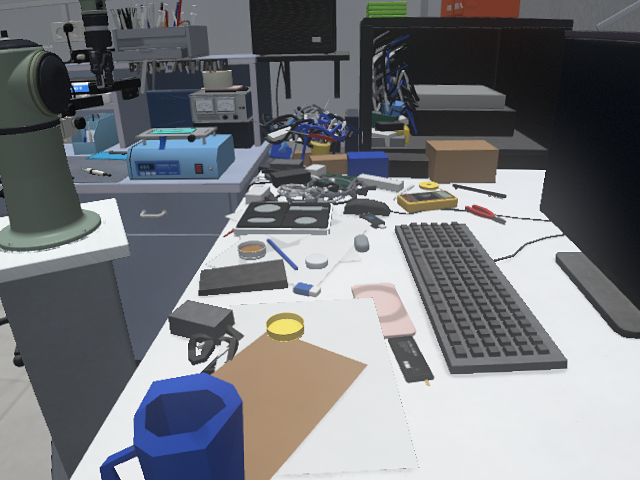

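The top view shows the tray at about (233,225), the dongle at (337,189), the chip tin at (350,248) and the rosin tin at (295,292); the yellow tin at (437,326) is a decoy. There are two tester candidates: (292,146), about 40 px long with a blue screen and a grey plug on the right, and (505,265), about 57 px (roughly 100 mm) long with a gold tip. The first fits 76 mm, and I'll confirm it in a crop.

```bash
python3 - <<'E'
from h import *
im=cv2.imread("pics/top0.png")
a=cv2.resize(im[125:345,165:385],(594,594),interpolation=cv2.INTER_CUBIC)
b=cv2.resize(im[235:295,470:545],(200,160),interpolation=cv2.INTER_CUBIC)
c=cv2.resize(im[125:165,262:322],(200,133),interpolation=cv2.INTER_CUBIC)
o=np.zeros((594,800,3),np.uint8); o[:,:594]=a; o[:160,600:]=b; o[200:333,600:]=c
cv2.imwrite("pics/crop0.png",o)
hsv=cv2.cvtColor(im,cv2.COLOR_BGR2HSV)
for p in[(337,189),(350,248),(295,292),(285,146),(233,190),(265,213),(202,232),(235,255),(340,165),(330,270),(360,225),(290,270)]: print(p,im[p[1],p[0]],hsv[p[1],p[0]])
E
```

```text
(337, 189) [98 94 93] [114  13  98]
(350, 248) [142 140 140] [120   4 142]
(295, 292) [ 33  73 106] [ 16 176 106]
(285, 146) [45 45 41] [90 23 45]
(233, 190) [111 112 108] [ 83   9 112]
(265, 213) [107 105 101] [100  14 107]
(202, 232) [106 104 100] [100  14 106]
(235, 255) [109 108 106] [100   7 109]
(340, 165) [159 161 161] [ 30   3 161]
(330, 270) [128  70  49] [112 157 128]
(360, 225) [153 156 157] [ 23   6 157]
(290, 270) [108 108 103] [ 90  12 108]
```

View pics/crop0.png

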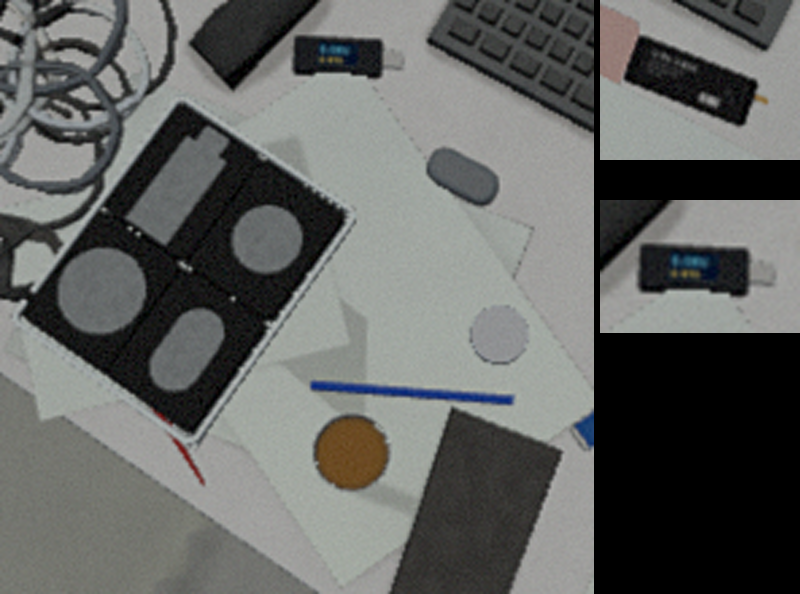

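The crop confirms it: the tester is at px (292,146) with its plug to the right, and the black stick at (505,265) is a decoy. The tester nest is upper left with its slot to the upper right, the chip nest is upper right, the rosin nest lower left and the dongle nest lower right.

```bash
cat > m.py <<'E'
from h import *
def comp(mask,seed):
    n,l,s,c=cv2.connectedComponentsWithStats(mask.astype(np.uint8),connectivity=4)
    k=l[seed[1],seed[0]]; m=(l==k).astype(np.uint8); 
    ct=max(cv2.findContours(m,cv2.RETR_EXTERNAL,cv2.CHAIN_APPROX_NONE)[0],key=cv2.contourArea)
    return ct.reshape(-1,2).astype(float)
def meas(name,ct,z):
    P=ray("top",ct,z)[:,:2]*1000
    (cx,cy),(w,h),a=cv2.minAreaRect(P.astype(np.float32))
    if w<h: a+=90; w,h=h,w
    M=cv2.moments(P.astype(np.float32)); cen=(M['m10']/M['m00'],M['m01']/M['m00'])
    print(name,"rect",np.round([cx,cy,w,h],1),"longdir",round((a+90)%180-90,1),"centroid",np.round(cen,1),"px",ct.mean(0).round(1))
E
python3 - <<'E'
from m import *
im=cv2.imread("pics/top0.png"); g=im.max(2).astype(int); hsv=cv2.cvtColor(im,cv2.COLOR_BGR2HSV)
meas("rosin",comp((hsv[...,1]>90)&(hsv[...,0]<25),(295,292)),.019)
meas("dongle",comp((g<122),(337,189)),.012)
meas("tester body",comp((g<90)|(hsv[...,1]>80),(285,146)),.010)
for n,s in dict(tester=(233,190),chip=(265,213),rosin=(202,232),dongle=(235,255)).items(): meas("nest "+n,comp(g>65,s),.018)
b=cv2.GaussianBlur(im,(3,3),0).astype(int)
d=(b[...,1]-b[...,0]); 
print(g[248,330:372].tolist()); print(g[228:270,350].tolist())
roi=im[225:272,325:375]
e=cv2.Canny(cv2.GaussianBlur(cv2.resize(roi,None,fx=4,fy=4,interpolation=3),(5,5),0),15,40)
c=cv2.HoughCircles(cv2.GaussianBlur(cv2.resize(roi[...,1],None,fx=4,fy=4,interpolation=3),(5,5),0),cv2.HOUGH_GRADIENT,1,100,param1=40,param2=10,minRadius=36,maxRadius=56)
c=c[0,0]; uv=c[:2]/4+[325,225]-.375; print("chip",uv,c[2]/4,ray("top",uv,.016)*1000, 563*19.5/1000)
ct=comp((g<60),(190,215)); meas("foam",ct,.023)
# black foam outline
E
```

```text
rosin rect [ 345.7 -336.5   43.9   43.6] longdir -86.1 centroid [ 345.8 -336.8] px [294.6 292.5]
dongle rect [ 537.5 -397.2   51.3   27.8] longdir 66.4 centroid [ 537.6 -397.5] px [336.2 190. ]
tester body rect [ 618.3 -305.8   61.7   27.9] longdir -88.4 centroid [ 618.5 -305.7] px [289.4 145.4]
nest tester rect [ 519.7 -209.1   83.9   33.5] longdir -31.0 centroid [ 517.2 -207.6] px [231.6 192.8]
nest chip rect [ 484.6 -269.6   45.2   44.4] longdir -86.1 centroid [ 484.3 -269.6] px [263.4 213.2]
nest rosin rect [ 441.5 -162.9   57.6   56.6] longdir -86.1 centroid [ 441.9 -163.2] px [202.1 232.1]
nest dongle rect [ 406.3 -223.5   59.7   33.6] longdir -28.4 centroid [ 406.4 -223.6] px [233.7 254. ]
[166, 163, 165, 168, 171, 165, 168, 171, 162, 128, 146, 146, 143, 144, 147, 148, 146, 146, 147, 145, 142, 145, 149, 151, 151, 146, 148, 149, 140, 144, 153, 167, 171, 173, 169, 167, 172, 166, 171, 161, 157, 159]
[171, 168, 164, 168, 166, 168, 164, 164, 167, 167, 150, 146, 145, 152, 145, 145, 148, 151, 147, 148, 142, 142, 145, 150, 149, 147, 144, 146, 147, 149, 147, 101, 159, 170, 168, 170, 168, 172, 166, 164, 171, 174]
chip [349.5 248.5] 11.025 [[ 430.52975987 -428.18729624   16.        ]] 10.9785
foam rect [ 478.7 -360.2 1191.5  870.1] longdir -86.1 centroid [ 465.3 -419. ] px [218.5 222.4]
```

Cross-check on the nests: the neighbouring centres I measured are 69.9, 70.1 and 90.8 mm apart, against 70 and 90.5 given, so the tray fits. I'll do the dongle first.

```bash
cat > d.py <<'E'
import sys
from h import *
from scipy.spatial.transform import Rotation as R
# usage: d.py x y z(mm) yangle(deg)  -> delta row
P=dict(zip(["dongle","tester","chip","rosin"],[(537.5,-397.2,-23.6),(618.5,-312.8,1.6),(430.5,-428.2,59.4),(345.7,-336.6,59.4)]))
N=dict(dongle=(406.2,-223.4,59.4),tester=(519.8,-209.2,59.4),chip=(484.1,-269.4,59.4),rosin=(441.9,-163.2,59.4))
def go(kind,name,z):
    x,y,a=(P if kind=="P" else N)[name]; s=r.get_state(); q=s["orientation"]
    M=R.from_quat(q[[1,2,3,0]]); ya=np.radians(a); Y=np.array([np.cos(ya),np.sin(ya),0]); Z=np.array([0,0,-1.]); T=R.from_matrix(np.c_[np.cross(Y,Z),Y,Z])
    print(name,"turn",np.degrees((M.inv()*T).as_rotvec()).round(2),"shift",M.inv().apply(np.array([x,y,z])/1000-s["ee_pos"]).round(4),"tcp",s["ee_pos"].round(4),"w",round(s["gripper_width"],4),"t",round(s["t"],2))
if __name__=="__main__": go(sys.argv[1],sys.argv[2],float(sys.argv[3]))
E
python3 d.py P dongle 100
```

```text
dongle turn [-8.00e-02  6.00e-02  9.35e+01] shift [-0.6414 -0.7376  0.1316] tcp [0.1888 0.516  0.2306] w 0.0855 t 0.1
```

Call:
{"name": "play_rows", "arguments": {
  "deltas": "0 0 93.5 -0.6414 -0.7376 0.04 0.54;0 0 93.5 -0.6414 -0.7376 0.04 0.54;0 0 93.5 -0.6414 -0.7376 0.04 0.54;0 0 93.5 -0.6414 -0.7376 0.04 0.54;0 0 93.5 -0.6414 -0.7376 0.04 0.54;0 0 93.5 -0.6414 -0.7376 0.04 0.54;0 0 93.5 -0.6414 -0.7376 0.04 0.54;0 0 93.5 -0.6414 -0.7376 0.04 0.54;0 0 93.5 -0.6414 -0.7376 0.04 0.54;0 0 93.5 -0.6414 -0.7376 0.04 0.54;0 0 93.5 -0.6414 -0.7376 0.04 0.54;0 0 93.5 -0.6414 -0.7376 0.04 0.54;0 0 93.5 -0.6414 -0.7376 0.04 0.54;0 0 93.5 -0.6414 -0.7376 0.04 0.54;0 0 93.5 -0.6414 -0.7376 0.04 0.54;0 0 93.5 -0.6414 -0.7376 0.04 0.54;0 0 93.5 -0.6414 -0.7376 0.04 0.54;0 0 93.5 -0.6414 -0.7376 0.04 0.54;0 0 93.5 -0.6414 -0.7376 0.04 0.54;0 0 93.5 -0.6414 -0.7376 0.04 0.54",
  "force": 40
}}

```text
t: 2.1
ee_pos: [0.5382, -0.4002, 0.1901]
orientation: [0.0, 0.837, 0.547, -0.0]
force: [0.4, 0.6, -0.6]
gripper_width: 0.0462
gripper_force: 0.0
```

Call:
{"name": "play_rows", "arguments": {
  "deltas": "0 0 0 0 0 0.05 0.54;0 0 0 0 0 0.1 0.54;0 0 0 0 0 0.14 0.54;0 0 0 0 0 0.14 0.54;0 0 0 0 0 0.14 0.54"
}}

```text
t: 2.6
ee_pos: [0.5375, -0.3962, 0.0511]
orientation: [-0.001, 0.837, 0.548, -0.0]
force: [0.1, 0.0, 0.7]
gripper_width: 0.046
gripper_force: 0.0
```

```bash
python3 d.py P dongle 7; python3 - <<'E'
from h import *
im=r.capture("top"); cv2.imwrite("pics/d1.png",cv2.resize(im[120:260,260:420],(800,700)[:1]+(600,),interpolation=2) if 0 else cv2.resize(im[130:250,260:420],(800,600),interpolation=2))
E
```

```text
dongle turn [-0.1  -0.04  0.  ] shift [-0.0009  0.0005  0.0441] tcp [ 0.5375 -0.3962  0.0511] w 0.046 t 2.6
```

View pics/d1.png

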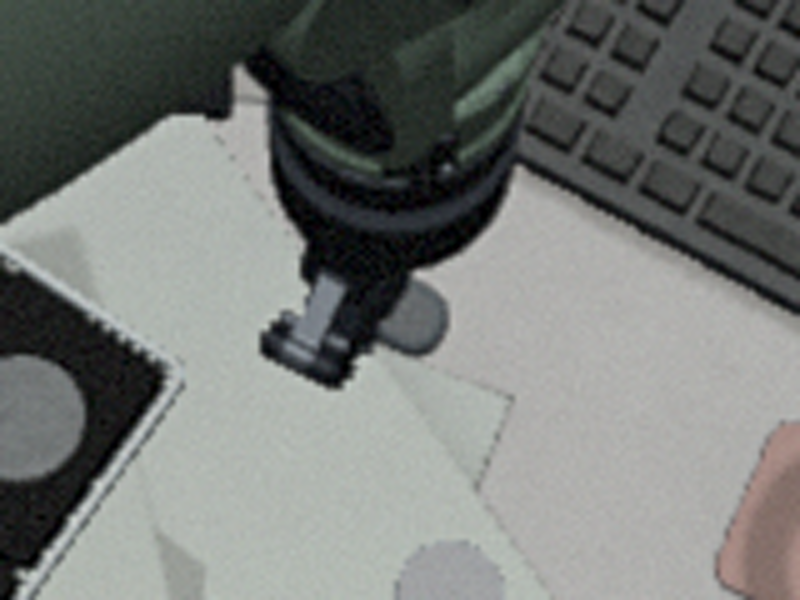

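One finger stands at crop (310,350), on the left side of the dongle at crop (415,315), aligned with it. I'll descend and grip.

Call:
{"name": "play_rows", "arguments": {
  "deltas": "0 0 0 -0.001 0.0005 0.03 0.54;0 0 0 -0.001 0.0005 0.044 0.54;0 0 0 -0.001 0.0005 0.044 0.54;0 0 0 -0.001 0.0005 0.044 0.2;0 0 0 -0.001 0.0005 0.044 0.2;0 0 0 -0.001 0.0005 0.044 0.2;0 0 0 -0.001 0.0005 0.044 0.2;0 0 0 -0.001 0.0005 0.044 0.2;0 0 0 -0.001 0.0005 0.044 0.2",
  "force": 40
}}

```text
t: 3.55
ee_pos: [0.5389, -0.3985, 0.0092]
orientation: [0.001, 0.837, 0.548, 0.0]
force: [-1.3, 0.6, 5.8]
gripper_width: 0.0233
gripper_force: 39.9
```

Call:
{"name": "play_rows", "arguments": {
  "deltas": "0 0 0 0 0 -0.02 0.2;0 0 0 0 0 -0.06 0.2;0 0 0 0 0 -0.1 0.2;0 0 0 0 0 -0.1 0.2;0 0 0 0 0 -0.1 0.2"
}}

```text
t: 4.05
ee_pos: [0.5388, -0.3985, 0.1091]
orientation: [0.002, 0.837, 0.548, 0.0]
force: [0.7, 0.6, -0.8]
gripper_width: 0.0232
gripper_force: 39.2
```

```bash
python3 d.py N dongle 60
```

```text
dongle turn [  0.11   0.19 -83.  ] shift [ 0.1074 -0.1918  0.0484] tcp [ 0.5388 -0.3985  0.1091] w 0.0232 t 4.05
```

```bash
python3 - <<'E'
from h import *
im=r.capture("side"); s=r.get_state(); p=proj("side",s["ee_pos"])[0]; print(p, proj("side",s["ee_pos"]+[0,0,.02])[0])
x,y=map(int,p); cv2.imwrite("pics/s1.png",cv2.resize(im[y-45:y+30,x-50:x+50],(800,600),interpolation=cv2.INTER_CUBIC))
E
```

```text
[362.01432606 191.06489293] [362.17804738 180.20914061]
```

View pics/s1.png

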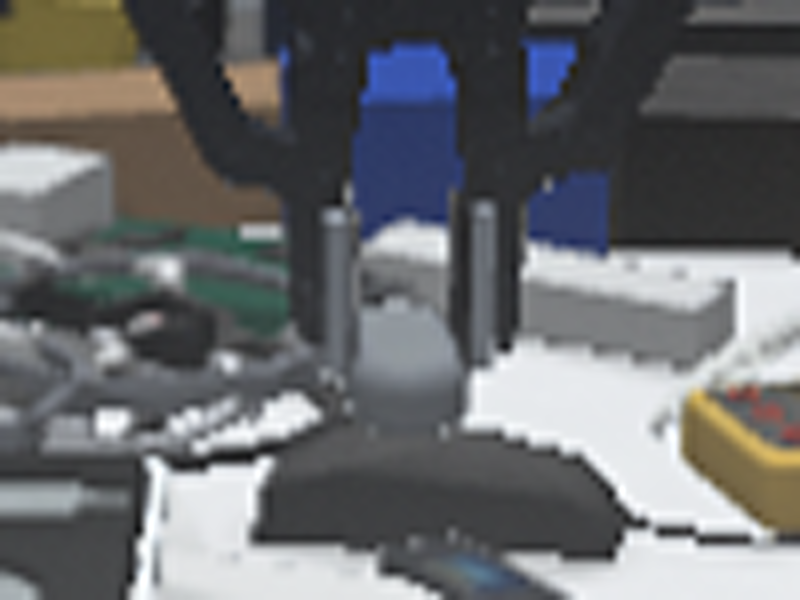

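The side crop shows the dongle held level at crop (405,360). The pad tips are at about row 365, some 7 mm above its underside, so the TCP does sit at the tips and was 9.2 mm up when the pads closed. I'll release at TCP z = 18 + 9.2 + 0.8 = 28 mm.

Call:
{"name": "play_rows", "arguments": {
  "deltas": "0 0 -83 0.1074 -0.1918 0.03 0.2;0 0 -83 0.1074 -0.1918 0.03 0.2;0 0 -83 0.1074 -0.1918 0.03 0.2;0 0 -83 0.1074 -0.1918 0.03 0.2;0 0 -83 0.1074 -0.1918 0.03 0.2;0 0 -83 0.1074 -0.1918 0.03 0.2;0 0 -83 0.1074 -0.1918 0.03 0.2;0 0 -83 0.1074 -0.1918 0.03 0.2;0 0 -83 0.1074 -0.1918 0.03 0.2;0 0 -83 0.1074 -0.1918 0.03 0.2;0 0 -83 0.1074 -0.1918 0.048 0.2;0 0 -83 0.1074 -0.1918 0.048 0.2;0 0 -83 0.1074 -0.1918 0.048 0.2;0 0 -83 0.1074 -0.1918 0.048 0.2"
}}

```text
t: 5.5
ee_pos: [0.4049, -0.2223, 0.0592]
orientation: [-0.0, 0.264, 0.965, 0.0]
force: [0.6, -0.8, -0.2]
gripper_width: 0.0231
gripper_force: 39.3
```

```bash
python3 d.py N dongle 28; python3 - <<'E'
from h import *
im=r.capture("top"); cv2.imwrite("pics/d2.png",cv2.resize(im[180:300,160:320],(800,600),interpolation=2))
E
```

```text
dongle turn [ 0.   -0.05 -0.  ] shift [-0.0017 -0.0003  0.0312] tcp [ 0.4049 -0.2223  0.0592] w 0.0231 t 5.5
```

View pics/d2.png

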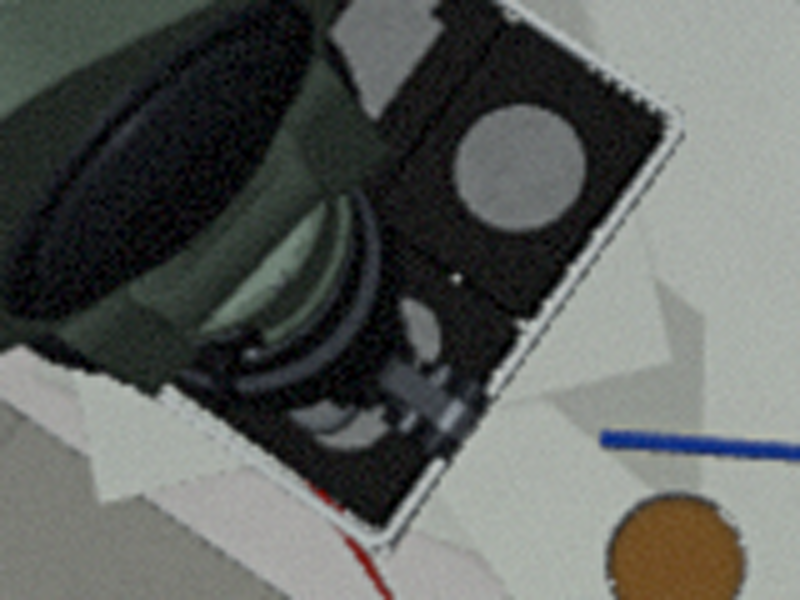

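The arm hides most of the nest at crop (350,400), but the geometry is consistent. I'll lower and release.

Call:
{"name": "play_rows", "arguments": {
  "deltas": "0 0 0 -0.0017 -0.0003 0.015 0.2;0 0 0 -0.0017 -0.0003 0.027 0.2;0 0 0 -0.0017 -0.0003 0.031 0.2;0 0 0 -0.0017 -0.0003 0.031 0.2;0 0 0 -0.0017 -0.0003 0.031 0.2;0 0 0 -0.0017 -0.0003 0.031 0.42;0 0 0 -0.0017 -0.0003 0.031 0.42;0 0 0 -0.0017 -0.0003 0.031 0.42;0 0 0 -0.0017 -0.0003 0.031 0.42"
}}

```text
t: 6.45
ee_pos: [0.4066, -0.2237, 0.0285]
orientation: [0.0, 0.264, 0.965, -0.0]
force: [0.3, 0.4, -0.0]
gripper_width: 0.0359
gripper_force: 0.0
```

Call:
{"name": "play_rows", "arguments": {
  "deltas": "0 0 0 0 0 -0.03 0.42;0 0 0 0 0 -0.07 0.54;0 0 0 0 0 -0.1 0.54;0 0 0 0 0 -0.1 0.54;0 0 0 0 0 -0.1 0.54"
}}

```text
t: 6.95
ee_pos: [0.4069, -0.2239, 0.1288]
orientation: [0.001, 0.264, 0.965, -0.0]
force: [-0.7, 0.1, -0.7]
gripper_width: 0.0461
gripper_force: 0.0
```

```bash
python3 d.py P tester 50
```

```text
tester turn [4.00e-02 1.10e-01 5.78e+01] shift [-0.2272  0.0313  0.0792] tcp [ 0.4069 -0.2239  0.1288] w 0.0461 t 6.95
```

Call:
{"name": "play_rows", "arguments": {
  "deltas": "0 0 57.8 -0.2272 0.0313 0.02 0.54;0 0 57.8 -0.2272 0.0313 0.02 0.54;0 0 57.8 -0.2272 0.0313 0.02 0.54;0 0 57.8 -0.2272 0.0313 0.02 0.54;0 0 57.8 -0.2272 0.0313 0.02 0.54;0 0 57.8 -0.2272 0.0313 0.02 0.54;0 0 57.8 -0.2272 0.0313 0.02 0.54;0 0 57.8 -0.2272 0.0313 0.02 0.54;0 0 57.8 -0.2272 0.0313 0.06 0.54;0 0 57.8 -0.2272 0.0313 0.079 0.54;0 0 57.8 -0.2272 0.0313 0.079 0.54;0 0 57.8 -0.2272 0.0313 0.079 0.54"
}}

```text
t: 8.15
ee_pos: [0.6174, -0.312, 0.0487]
orientation: [-0.001, 0.697, 0.717, -0.0]
force: [0.8, 0.3, 0.7]
gripper_width: 0.0461
gripper_force: 0.0
```

```bash
python3 d.py P tester 5; python3 - <<'E'
from m import *
im=r.capture("top"); cv2.imwrite("pics/d3.png",cv2.resize(im[100:285,200:320],(518,600)[:1]+(600,),interpolation=2) if 0 else cv2.resize(im[110:290,180:340],(533,600),interpolation=2))
g=im.max(2)
E
```

```text
tester turn [-0.08 -0.05  0.07] shift [-0.0009  0.0012  0.0437] tcp [ 0.6174 -0.312   0.0487] w 0.0461 t 8.15
```

View pics/d3.png

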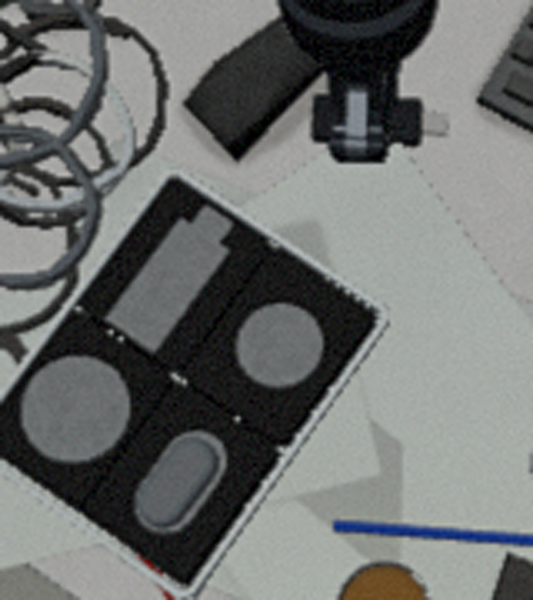

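The dongle lies in its nest (crop (180,483)). The fingers straddle the tester body, with the plug showing at the right (crop (437,123)).

Call:
{"name": "play_rows", "arguments": {
  "deltas": "0 0 0 -0.0009 0.0012 0.03 0.54;0 0 0 -0.0009 0.0012 0.043 0.54;0 0 0 -0.0009 0.0012 0.043 0.54;0 0 0 -0.0009 0.0012 0.043 0.54"
}}

```text
t: 8.6
ee_pos: [0.6194, -0.3133, 0.007]
orientation: [0.0, 0.697, 0.717, 0.0]
force: [-0.1, 0.5, 1.9]
gripper_width: 0.0461
gripper_force: 0.0
```

```bash
python3 d.py P tester 6
```

```text
tester turn [0.02 0.01 0.01] shift [ 0.0005 -0.0009  0.001 ] tcp [ 0.6194 -0.3133  0.007 ] w 0.0461 t 8.6
```

Call:
{"name": "play_rows", "arguments": {
  "deltas": "0 0 0 0.0005 0 0.001 0.54;0 0 0 0.0005 0 0.001 0.2;0 0 0 0.0005 0 0.001 0.2;0 0 0 0.0005 0 0.001 0.2;0 0 0 0.0005 0 0.001 0.2;0 0 0 0.0005 0 0.001 0.2;0 0 0 0.0005 0 0.001 0.2",
  "force": 40
}}

```text
t: 9.3
ee_pos: [0.6199, -0.3131, 0.0065]
orientation: [0.001, 0.697, 0.717, 0.0]
force: [-0.7, -0.1, 5.6]
gripper_width: 0.0243
gripper_force: 39.8
```

Call:
{"name": "play_rows", "arguments": {
  "deltas": "0 0 0 0 0 -0.02 0.2;0 0 0 0 0 -0.05 0.2;0 0 0 0 0 -0.08 0.2;0 0 0 0 0 -0.08 0.2;0 0 0 0 0 -0.08 0.2"
}}

```text
t: 9.8
ee_pos: [0.6195, -0.3129, 0.0859]
orientation: [0.001, 0.697, 0.717, 0.0]
force: [0.2, 0.5, -1.2]
gripper_width: 0.0246
gripper_force: 39.3
```

```bash
python3 d.py N tester 50; python3 - <<'E'
from h import *
im=r.capture("side"); s=r.get_state(); p=proj("side",s["ee_pos"])[0]; print(p)
x,y=map(int,p); cv2.imwrite("pics/s2.png",cv2.resize(im[y-45:y+30,x-50:x+50],(800,600),interpolation=cv2.INTER_CUBIC))
E
```

```text
tester turn [ 3.00e-02  8.00e-02 -5.78e+01] shift [ 0.1065 -0.0968  0.0357] tcp [ 0.6195 -0.3129  0.0859] w 0.0246 t 9.8
[374.29697522 183.93394473]
```

View pics/s2.png

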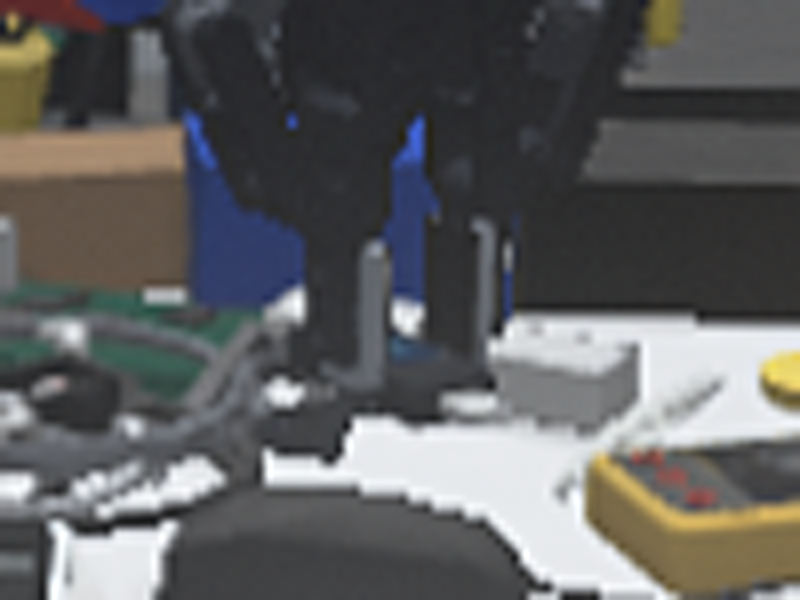

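The tester is held level between the pads (crop (410,385)), with the plug toward the camera (crop (470,402)). I'll release at TCP 25 mm.

Call:
{"name": "play_rows", "arguments": {
  "deltas": "0 0 -57.8 0.1065 -0.0968 0 0.2;0 0 -57.8 0.1065 -0.0968 0 0.2;0 0 -57.8 0.1065 -0.0968 0 0.2;0 0 -57.8 0.1065 -0.0968 0 0.2;0 0 -57.8 0.1065 -0.0968 0 0.2;0 0 -57.8 0.1065 -0.0968 0 0.2;0 0 -57.8 0.1065 -0.0968 0 0.2;0 0 -57.8 0.1065 -0.0968 0.02 0.2;0 0 -57.8 0.1065 -0.0968 0.035 0.2;0 0 -57.8 0.1065 -0.0968 0.035 0.2;0 0 -57.8 0.1065 -0.0968 0.035 0.2;0 0 -57.8 0.1065 -0.0968 0.035 0.2"
}}

```text
t: 11.05
ee_pos: [0.5196, -0.209, 0.0505]
orientation: [0.0, 0.264, 0.965, -0.0]
force: [-0.5, 0.5, -0.4]
gripper_width: 0.0245
gripper_force: 39.4
```

```bash
python3 d.py N tester 25
```

```text
tester turn [-0.  0.  0.] shift [-0.0003 -0.0001  0.0255] tcp [ 0.5196 -0.209   0.0505] w 0.0245 t 11.05
```

Call:
{"name": "play_rows", "arguments": {
  "deltas": "0 0 0 0 0 0.015 0.2;0 0 0 0 0 0.022 0.2;0 0 0 0 0 0.0255 0.2;0 0 0 0 0 0.0255 0.2;0 0 0 0 0 0.0255 0.2;0 0 0 0 0 0.0255 0.42;0 0 0 0 0 0.0255 0.42;0 0 0 0 0 0.0255 0.42;0 0 0 0 0 0.0255 0.42"
}}

```text
t: 11.95
ee_pos: [0.5195, -0.209, 0.0249]
orientation: [0.0, 0.264, 0.965, -0.0]
force: [0.2, 0.2, -0.0]
gripper_width: 0.0356
gripper_force: 0.0
```

Call:
{"name": "play_rows", "arguments": {
  "deltas": "0 0 0 0 0 -0.03 0.42;0 0 0 0 0 -0.07 0.7;0 0 0 0 0 -0.1 0.7;0 0 0 0 0 -0.1 0.7;0 0 0 0 0 -0.1 0.7"
}}

```text
t: 12.45
ee_pos: [0.5199, -0.2092, 0.1254]
orientation: [0.001, 0.264, 0.965, -0.0]
force: [-0.2, -0.3, -0.5]
gripper_width: 0.0596
gripper_force: 0.0
```

```bash
python3 d.py P chip 50
```

```text
chip turn [-0.   0.1  0. ] shift [-0.0344 -0.234   0.0755] tcp [ 0.5199 -0.2092  0.1254] w 0.0596 t 12.45
```

Call:
{"name": "play_rows", "arguments": {
  "deltas": "0 0 0 -0.0344 -0.234 0.02 0.7;0 0 0 -0.0344 -0.234 0.02 0.7;0 0 0 -0.0344 -0.234 0.02 0.7;0 0 0 -0.0344 -0.234 0.02 0.7;0 0 0 -0.0344 -0.234 0.02 0.7;0 0 0 -0.0344 -0.234 0.02 0.7;0 0 0 -0.0344 -0.234 0.06 0.7;0 0 0 -0.0344 -0.234 0.075 0.7;0 0 0 -0.0344 -0.234 0.075 0.7;0 0 0 -0.0344 -0.234 0.075 0.7"
}}

```text
t: 13.45
ee_pos: [0.4297, -0.4267, 0.049]
orientation: [-0.001, 0.264, 0.965, 0.001]
force: [0.0, -0.8, -0.3]
gripper_width: 0.0597
gripper_force: 0.0
```

```bash
python3 d.py P chip 7; python3 - <<'E'
from h import *
im=r.capture("top"); cv2.imwrite("pics/d4.png",cv2.resize(im[150:300,180:400],(800,545),interpolation=2))
E
```

```text
chip turn [ 0.05 -0.12  0.04] shift [-0.0015 -0.0009  0.042 ] tcp [ 0.4297 -0.4267  0.049 ] w 0.0597 t 13.45
```

View pics/d4.png

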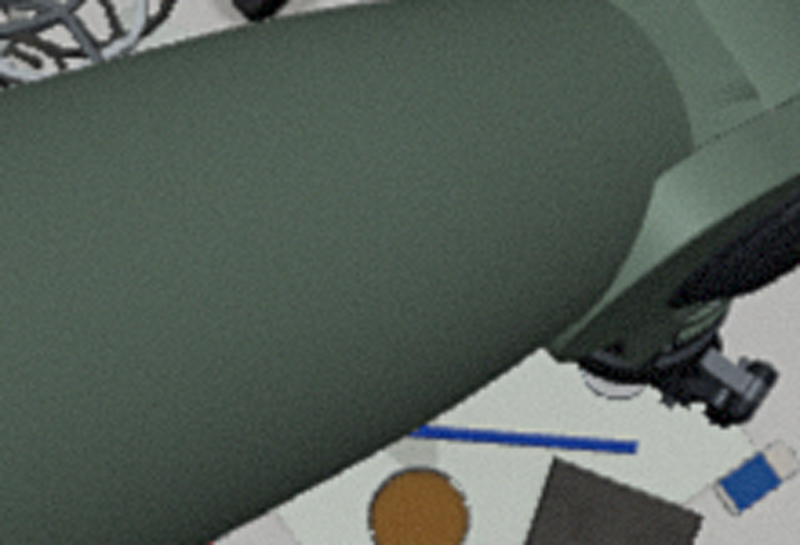

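The arm hides the tray. The gripper is over the chip tin at crop (615,385) and clear of the eraser at crop (755,480). I'll go down and grip.

Call:
{"name": "play_rows", "arguments": {
  "deltas": "0 0 0 -0.0005 -0.001 0.03 0.7;0 0 0 -0.0005 -0.001 0.041 0.7;0 0 0 -0.0005 -0.001 0.041 0.7;0 0 0 -0.0005 -0.001 0.041 0.7;0 0 0 -0.0005 -0.001 0.041 0.35;0 0 0 -0.0005 -0.001 0.041 0.35;0 0 0 -0.0005 -0.001 0.041 0.35;0 0 0 -0.0005 -0.001 0.041 0.35;0 0 0 -0.0005 -0.001 0.041 0.35;0 0 0 -0.0005 -0.001 0.041 0.35",
  "force": 40
}}

```text
t: 14.5
ee_pos: [0.4305, -0.4298, 0.0104]
orientation: [0.001, 0.264, 0.965, -0.001]
force: [-0.9, 1.6, 6.9]
gripper_width: 0.0371
gripper_force: 39.5
```

Call:
{"name": "play_rows", "arguments": {
  "deltas": "0 0 0 0 0 -0.02 0.35;0 0 0 0 0 -0.05 0.35;0 0 0 0 0 -0.08 0.35;0 0 0 0 0 -0.08 0.35;0 0 0 0 0 -0.08 0.35"
}}

```text
t: 15.0
ee_pos: [0.4304, -0.4296, 0.0899]
orientation: [0.001, 0.264, 0.965, -0.001]
force: [-0.4, 0.4, -0.3]
gripper_width: 0.0362
gripper_force: 40.0
```

```bash
python3 d.py N chip 55
```

```text
chip turn [-0.05  0.13 -0.  ] shift [0.0354 0.1653 0.0347] tcp [ 0.4304 -0.4296  0.0899] w 0.0362 t 15.0
```

Call:
{"name": "play_rows", "arguments": {
  "deltas": "0 0 0 0.0354 0.1653 0 0.35;0 0 0 0.0354 0.1653 0 0.35;0 0 0 0.0354 0.1653 0 0.35;0 0 0 0.0354 0.1653 0 0.35;0 0 0 0.0354 0.1653 0 0.35;0 0 0 0.0354 0.1653 0.02 0.35;0 0 0 0.0354 0.1653 0.035 0.35;0 0 0 0.0354 0.1653 0.035 0.35;0 0 0 0.0354 0.1653 0.035 0.35;0 0 0 0.0354 0.1653 0.035 0.35"
}}

```text
t: 16.0
ee_pos: [0.4837, -0.2695, 0.0542]
orientation: [0.0, 0.264, 0.964, -0.0]
force: [0.4, -0.4, 0.2]
gripper_width: 0.0365
gripper_force: 40.1
```

```bash
python3 d.py N chip 29
```

```text
chip turn [-0.01  0.04 -0.05] shift [-0.0003  0.0003  0.0252] tcp [ 0.4837 -0.2695  0.0542] w 0.0365 t 16.0
```

Call:
{"name": "play_rows", "arguments": {
  "deltas": "0 0 0 0 0 0.015 0.35;0 0 0 0 0 0.022 0.35;0 0 0 0 0 0.025 0.35;0 0 0 0 0 0.025 0.35;0 0 0 0 0 0.025 0.35;0 0 0 0 0 0.025 0.56;0 0 0 0 0 0.025 0.56;0 0 0 0 0 0.025 0.56;0 0 0 0 0 0.025 0.56"
}}

```text
t: 16.9
ee_pos: [0.4836, -0.2687, 0.0289]
orientation: [0.0, 0.264, 0.965, -0.0]
force: [-0.4, 0.1, -0.2]
gripper_width: 0.0477
gripper_force: 0.0
```

Call:
{"name": "play_rows", "arguments": {
  "deltas": "0 0 0 0 0 -0.03 0.56;0 0 0 0 0 -0.07 0.8;0 0 0 0 0 -0.1 0.8;0 0 0 0 0 -0.1 0.8;0 0 0 0 0 -0.1 0.8"
}}

```text
t: 17.4
ee_pos: [0.4839, -0.269, 0.1294]
orientation: [0.001, 0.264, 0.965, -0.0]
force: [0.3, 0.2, -0.7]
gripper_width: 0.0684
gripper_force: 0.0
```

```bash
python3 d.py P rosin 60
```

```text
rosin turn [-0.01  0.1   0.  ] shift [ 0.0847 -0.1286  0.0693] tcp [ 0.4839 -0.269   0.1294] w 0.0684 t 17.4
```

Call:
{"name": "play_rows", "arguments": {
  "deltas": "0 0 0 0.0847 -0.1286 0.02 0.8;0 0 0 0.0847 -0.1286 0.02 0.8;0 0 0 0.0847 -0.1286 0.02 0.8;0 0 0 0.0847 -0.1286 0.02 0.8;0 0 0 0.0847 -0.1286 0.02 0.8;0 0 0 0.0847 -0.1286 0.05 0.8;0 0 0 0.0847 -0.1286 0.069 0.8;0 0 0 0.0847 -0.1286 0.069 0.8;0 0 0 0.0847 -0.1286 0.069 0.8"
}}

```text
t: 18.3
ee_pos: [0.3459, -0.3354, 0.0596]
orientation: [-0.0, 0.263, 0.965, 0.0]
force: [-0.0, 0.7, 0.6]
gripper_width: 0.0681
gripper_force: 0.0
```

```bash
python3 d.py P rosin 8; python3 - <<'E'
from h import *
im=r.capture("top"); cv2.imwrite("pics/d5.png",cv2.resize(im[155:335,165:365],(660,594),interpolation=2))
E
```

```text
rosin turn [ 0.04 -0.06  0.11] shift [-0.0005 -0.0012  0.0515] tcp [ 0.3459 -0.3354  0.0596] w 0.0681 t 18.3
```

View pics/d5.png

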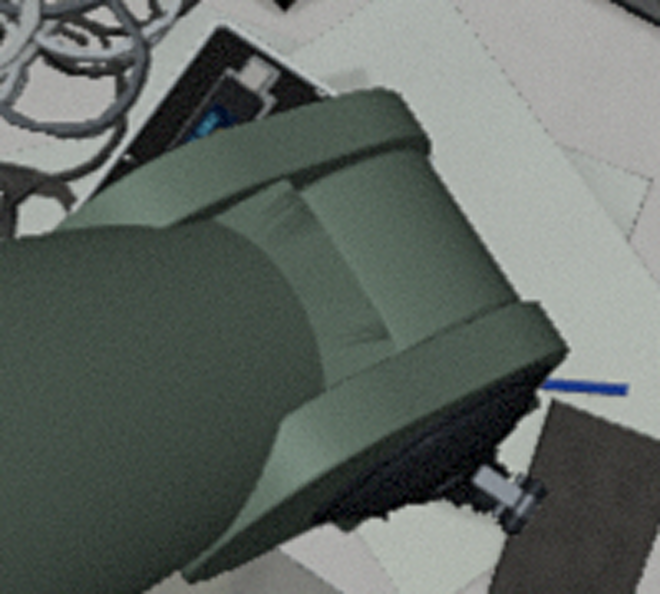

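```bash
python3 - <<'E'
from m import *
im=cv2.imread("pics/top0.png"); g=im.max(2)
ct=comp(cv2.medianBlur(g,3)<85,(340,325)).astype(np.float32)
box=cv2.boxPoints(cv2.minAreaRect(ct)); print(box.round(1).tolist())
for z in(0,.02,.04):
    P=ray("top",box,z)[:,:2]*1000; L=P[np.argsort(box[:,0])[:2]]  # left edge
    d=L[1]-L[0]; n=np.array([-d[1],d[0]])/np.linalg.norm(d); print(z,P.round(0).tolist(),"dist rosin->left edge",(n@(L[0]-[345.7,-336.6])).round(1), "angle n",np.degrees(np.arctan2(n[1],n[0])).round(1))
print(proj("top",[[.3214,-.377,.06],[.3214,-.377,.075]]).round(1), proj("top",[[.3457,-.3366,.019]]).round(1))
# box height from side: near edges
print(proj("side",[[*ray("top",b[None],z)[0][:2],z] for b in box for z in(0,.02,.03)]).round(1).tolist())
E
```

```text
[[303.6000061035156, 350.5], [331.8999938964844, 275.6000061035156], [373.20001220703125, 291.20001220703125], [344.8999938964844, 366.1000061035156]]
0 [[248.0, -359.0], [382.0, -400.0], [359.0, -475.0], [226.0, -433.0]] dist rosin->left edge -50.2 angle n 73.1
0.02 [[248.0, -360.0], [380.0, -400.0], [357.0, -474.0], [227.0, -432.0]] dist rosin->left edge -50.8 angle n 73.1
0.04 [[248.0, -361.0], [377.0, -400.0], [355.0, -472.0], [227.0, -431.0]] dist rosin->left edge -51.3 angle n 73.1
[[316.3 306.5]
 [316.2 305.9]] [[294.5 292.4]]
[[201.3, 272.9], [200.1, 262.5], [199.5, 257.2], [284.1, 265.2], [282.2, 255.0], [281.2, 249.9], [289.0, 287.7], [286.9, 276.4], [285.8, 270.7], [199.0, 296.0], [197.6, 284.4], [196.9, 278.5]]
```

The dumbbell at crop (525,505) is the gripper's outer knuckle, at about 55 mm height or more. It overhangs the dark box, which is about 30 mm high, but clears it. The fingers themselves have only about 2 mm to the box at this opening, so I'll narrow to 0.69 (about 46 mm out, against 50.5 mm to the box) before going down.

Call:
{"name": "play_rows", "arguments": {
  "deltas": "0 0 0 0 -0.0005 0 0.69;0 0 0 0 -0.0005 0 0.69;0 0 0 0 -0.0005 0.01 0.69;0 0 0 0 -0.0005 0.02 0.69;0 0 0 0 -0.0005 0.03 0.69;0 0 0 0 -0.0005 0.04 0.69;0 0 0 0 -0.0005 0.05 0.69;0 0 0 0 -0.0005 0.052 0.69;0 0 0 0 -0.0005 0.052 0.69;0 0 0 0 -0.0005 0.052 0.69"
}}

```text
t: 19.35
ee_pos: [0.345, -0.3368, 0.0079]
orientation: [0.0, 0.264, 0.965, -0.0]
force: [-0.3, -0.6, -0.1]
gripper_width: 0.0588
gripper_force: 0.0
```

```bash
python3 d.py P rosin 8
```

```text
rosin turn [-0.    0.01  0.  ] shift [-0.0004  0.0005 -0.0001] tcp [ 0.345  -0.3368  0.0079] w 0.0588 t 19.35
```

Call:
{"name": "play_rows", "arguments": {
  "deltas": "0 0 0 0 0 0 0.5;0 0 0 0 0 0 0.5;0 0 0 0 0 0 0.5;0 0 0 0 0 0 0.5;0 0 0 0 0 0 0.5;0 0 0 0 0 0 0.5",
  "force": 40
}}

```text
t: 19.95
ee_pos: [0.3452, -0.3372, 0.0085]
orientation: [0.0, 0.264, 0.965, -0.0]
force: [-2.0, 0.6, 6.6]
gripper_width: 0.0486
gripper_force: 41.2
```

Call:
{"name": "play_rows", "arguments": {
  "deltas": "0 0 0 0 0 -0.02 0.5;0 0 0 0 0 -0.05 0.5;0 0 0 0 0 -0.09 0.5;0 0 0 0 0 -0.09 0.5;0 0 0 0 0 -0.09 0.5"
}}

```text
t: 20.45
ee_pos: [0.3455, -0.3374, 0.0987]
orientation: [0.001, 0.264, 0.965, -0.001]
force: [-0.1, 0.7, -1.0]
gripper_width: 0.0485
gripper_force: 41.8
```

```bash
python3 d.py N rosin 60
```

```text
rosin turn [-0.06  0.15  0.  ] shift [0.0058 0.1991 0.0385] tcp [ 0.3455 -0.3374  0.0987] w 0.0485 t 20.45
```

Call:
{"name": "play_rows", "arguments": {
  "deltas": "0 0 0 0.0058 0.1991 0 0.5;0 0 0 0.0058 0.1991 0 0.5;0 0 0 0.0058 0.1991 0 0.5;0 0 0 0.0058 0.1991 0 0.5;0 0 0 0.0058 0.1991 0 0.5;0 0 0 0.0058 0.1991 0 0.5;0 0 0 0.0058 0.1991 0.02 0.5;0 0 0 0.0058 0.1991 0.038 0.5;0 0 0 0.0058 0.1991 0.038 0.5;0 0 0 0.0058 0.1991 0.038 0.5;0 0 0 0.0058 0.1991 0.038 0.5"
}}

```text
t: 21.55
ee_pos: [0.4413, -0.1633, 0.0603]
orientation: [0.0, 0.265, 0.964, -0.0]
force: [1.2, -0.0, -0.6]
gripper_width: 0.0481
gripper_force: 41.9
```

```bash
python3 d.py N rosin 27
```

```text
rosin turn [-0.01  0.03 -0.09] shift [-0.0004  0.0004  0.0333] tcp [ 0.4413 -0.1633  0.0603] w 0.0481 t 21.55
```

Call:
{"name": "play_rows", "arguments": {
  "deltas": "0 0 0 0 0 0.015 0.5;0 0 0 0 0 0.028 0.5;0 0 0 0 0 0.033 0.5;0 0 0 0 0 0.033 0.5;0 0 0 0 0 0.033 0.5;0 0 0 0 0 0.033 0.7;0 0 0 0 0 0.033 0.7;0 0 0 0 0 0.033 0.7;0 0 0 0 0 0.033 0.7"
}}

```text
t: 22.45
ee_pos: [0.4414, -0.1624, 0.0269]
orientation: [0.0, 0.264, 0.965, -0.0]
force: [0.1, 0.2, -0.1]
gripper_width: 0.0597
gripper_force: 0.0
```

Call:
{"name": "play_rows", "arguments": {
  "deltas": "0 0 0 0 0 -0.03 0.7;0 0 0 0 0 -0.08 0.7;0 0 0 0 0 -0.13 0.7;0 0 0 0 0 -0.18 0.7;0 0 0 0 0.15 -0.2 0.7;0 0 0 0 0.25 -0.2 0.7;0 0 0 0 0.25 -0.2 0.7;0 0 0 0 0.25 -0.2 0.7;0 0 0 0 0.25 -0.2 0.7;0 0 0 0 0.25 -0.2 0.7;0 0 0 0 0.25 -0.2 0.7"
}}

```text
t: 23.55
ee_pos: [0.5685, 0.054, 0.2263]
orientation: [-0.0, 0.263, 0.965, -0.0]
force: [-0.2, 0.2, 0.3]
gripper_width: 0.0598
gripper_force: 0.0
```

```bash
python3 - <<'E'
from m import *
im=r.capture("top"); cv2.imwrite("pics/f.png",cv2.resize(im[150:300,160:320],(640,600),interpolation=2))
s=r.capture("side"); cv2.imwrite("pics/fs.png",cv2.resize(s[185:310,215:350],(640,593),interpolation=2))
E
```

```text
(no output)
```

View pics/f.png

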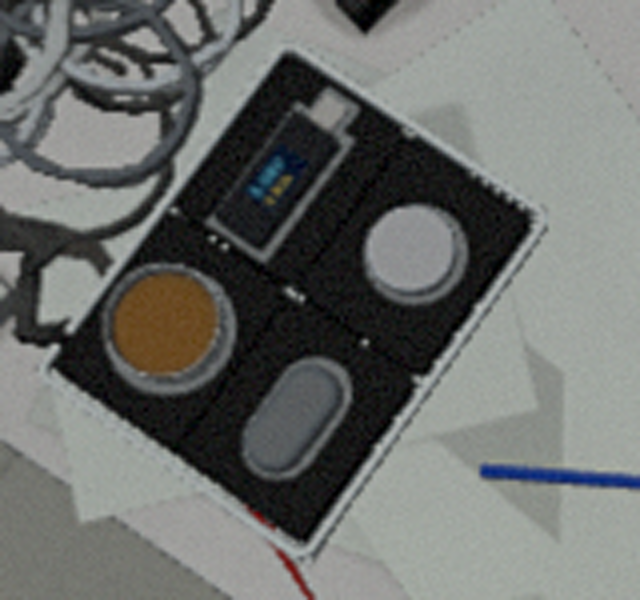

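View pics/fs.png

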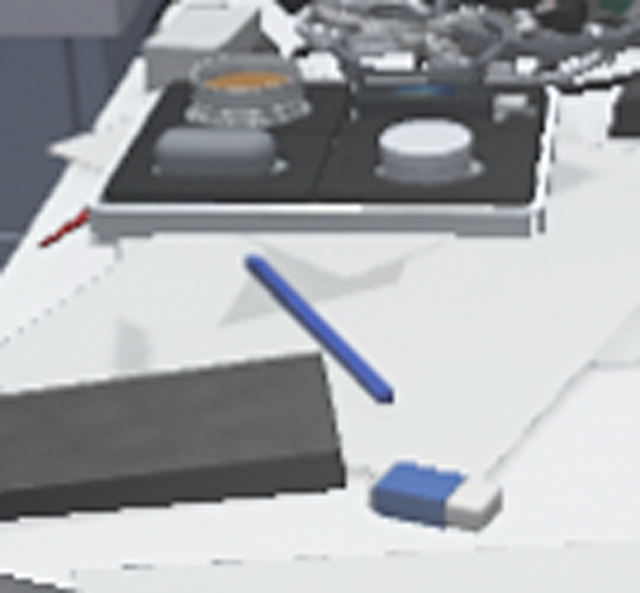

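All four pieces look seated: tester (285,175) with its plug in the slot, chip (410,248), dongle (297,418) and rosin (165,325). The eraser, phone and pen look untouched. One numeric check on the rosin, chip and dongle before handing in.

```bash
python3 - <<'E'
from m import *
im=r.capture("top"); g=im.max(2).astype(int); hsv=cv2.cvtColor(im,cv2.COLOR_BGR2HSV)
meas("rosin want 441.9,-163.2",comp((hsv[...,1]>90)&(hsv[...,0]<25),(201,231)),.037)
meas("chip want 484.1,-269.4",comp(g>125,(262,212)),.034)
meas("phone",comp((hsv[...,2]>70)&(im[...,2].astype(int)-im[...,0]>18),(440,225)),.007)
o=cv2.imread("pics/top0.png").astype(int); d=np.abs(o-im).max(2)
print("changed px phone/eraser",(d[210:270,400:490]>50).sum(),(d[265:295,372:402]>50).sum())
E
```

```text
rosin want 441.9,-163.2 rect [ 441.4 -164.3   44.2   43.7] longdir -40.3 centroid [ 441.6 -164.3] px [200.5 230.4]
chip want 484.1,-269.4 rect [ 483.5 -268.7   35.7   34.6] longdir -86.1 centroid [ 483.3 -269. ] px [262.  211.8]
phone rect [ 451.2 -597.   136.5   65.7] longdir 69.3 centroid [ 459.5 -593. ] px [442.7 240.8]
changed px phone/eraser 0 0
```

The rosin and chip tins are within about 1.5 mm of their nest centres at seated height, and the bystanders haven't moved.

```bash
python3 -c "
from station import r
print(r.sign_off())"
```

```text
the job is handed in; nothing more can be done
None
```

I put all four pieces flat in their own nests, with the tester's plug in its slot and the phone and eraser unmoved, and handed the job in after about 24 s of robot time; sign-off returned no verdict.

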